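# Sort leftover hardware at the assembly bench

## Robot

A 6-joint arm with a two-finger parallel gripper is mounted at the origin on the work surface. World frame = base frame: x ahead of the robot, y to its left, z up, the work surface at z = 0. Lengths are in m, angles in rad, forces in N, time in s.
With the tool pointing down it reaches from about 0.2 to 0.875 m from the base axis. Payload 3.4 kg.
Tool frame: the origin (TCP) lies between the finger pads; the fingertips stand 25 mm ahead of it and the grasp point (between the pads) lies 6 mm ahead of it (r.nose_length is the z of the fingertips in the tool frame, in m); z points along the fingers, y is the line along which they close (so a half turn about z gives the same grasp; the last joint's range is limited). The gripper opens to 94 mm and grips with 3 to 60 N. Pads are 16 mm wide; open, the fingers measure 119 mm over their backs; the gripper's body (75 mm by 177 mm) begins 78 mm behind the grasp point.
Start: joints at [-1.385, 0.276, 1.505, -0, 1.361, -0.121], TCP at [0.174, -0.548, 0.23] pointing down, gripper open.
Joint ranges: [-2.89, 2.89], [-0.75, 2.08], [0.22, 2.7], [-1.18, 4.32], [0.11, 2.71], [-2.7, 2.7]. Speed limits (rad/s): [2.57, 2.57, 3.14, 3.14, 3.14, 3.14].

## Interface

Orientations are given as a unit quaternion [w, x, y, z].
In Python, from plant import r, gripper_to, inverse_kinematics, vision, models, telemetry gives the robot as it stands. Calls block until the motion is done:
- r.move_to(position, orientation): joint-space move of the TCP to a pose.
- r.move_l(position, rot=None, vel=0.15, guard=None): straight line of the TCP; rot=None keeps the orientation; vel is the mean speed in m/s. With guard (N) it stops when the force on the tool has changed by that much, and returns True; else False.
- r.movej(angles): joint-space move.
- gripper_to(opening, f_grip=None): finger opening in m; f_grip is the grip in N (None keeps the last); returns when the fingers have stopped.
- r.hold(seconds).
- inverse_kinematics(position, orientation): joint angles nearest the present ones, or None.
- vision.snapshot(name): name is "scene" or "top" or "wrist"; returns the picture (384x512x3 uint8, red, green, blue); there is no depth.
- vision.get_calibration(name): a dict with "fx", "fy", "cx", "cy" (pixels), "position" and "orientation" of the camera in the world. Camera axes: x right, y down, z forward; pixel columns grow to the right and rows downward; lengths in m; the calibration is good to about 2 mm. A picture is of the moment at which its call begins: read the wrist's pose just before it. get_calibration takes no time and is no camera call; for the wrist camera it gives the pose at the moment of the call.
A pose or a line that the arm cannot do raises r.PlanningError and nothing moves.
- r.sign_off(): hands the job in; it is judged then, once.
Trained networks look in the newest picture that a camera, given by its name, has taken for a name from the list of things; names that differ only in an ending like _2 or _b are one class to them, and where a whole thing is asked for, a point or a joint stands for the part that bears it (a point fixed in the world has none). Each returns a list of dicts, best first, with "score" (0 to 1); they miss things now and then, are a little off and sometimes report something else, mostly with a low value. They report only what shows in the picture. A call takes as long as a camera call.
- models.boxes_of(thing, camera): "at" ([x, y, z] in m, in world coordinates, good to about 4 mm: the middle of the surface that is visible of it).
- models.regions_of(thing, camera): "pixels" (384x512 bool, what is visible of it).
- models.mark_of(thing, camera): "at" ([x, y, z] in m, in world coordinates, good to about 4 mm: a listed point, or the origin of a listed thing).
Readings, each from a call of its own:
- telemetry.current_t(): time.
- telemetry.current_joints(): joint angles.
- telemetry.current_dq(): joint speeds.
- telemetry.current_joint_efforts(): joint torques, N m.
- telemetry.current_ee_pos(): TCP position.
- telemetry.current_tool_rot(): TCP orientation.
- telemetry.current_wrist_force(): force on the tool from outside, world axes, zero at the start.
- telemetry.current_torque(): the same for the moment, N m.
- telemetry.current_opening(): finger opening in m.
- telemetry.current_finger_force(): force on a finger pad.
Only numpy, scipy, OpenCV 4.12 (cv2) and the standard library are available. Lean on these libraries where they do the work, as an engineer would, in place of code of your own. Each camera call takes 0.05 s, during which the arm holds its last target. There are 200 camera calls.

## Task

Tidy up the leftover hardware on the assembly bench: put both hex nuts in the blue bin, both flanged bushings in the yellow bin and the black impact socket in the red bin. Go by the kind of part, not by its metal. Each must end up flat on the floor of its bin, the same way up as you found it, and the green roll of tape and the white tin with the orange lid must be left where they are.

Things in the scene. Friction and masses are not known exactly. Their poses are not given: they have to be found in the camera images.
- nut_steel: big silvery steel hex nut lying flat: 46 mm across the flats, 53 mm across the corners, 24 mm high, round hole 28 mm, about 0.2 kg. Origin at the centre of its underside, z up; its x axis is square to a flat (flats face 0, 60, 120... degrees from x)
- nut_brass: big yellow brass hex nut lying flat: 46 mm across the flats, 53 mm across the corners, 24 mm high, round hole 28 mm, about 0.2 kg. Origin at the centre of its underside, z up; its x axis is square to a flat (flats face 0, 60, 120... degrees from x)
- bushing_brass: yellow brass flanged bushing standing on its flange with the sleeve up: flange 56 mm diameter and 6 mm thick at the bottom, round sleeve 40 mm diameter above it, bore 28 mm, 40 mm high in all, about 0.2 kg. Grip the sleeve. Origin at the centre of its underside, z up
- bushing_steel: silvery steel flanged bushing standing on its flange with the sleeve up: flange 56 mm diameter and 6 mm thick at the bottom, round sleeve 40 mm diameter above it, bore 28 mm, 40 mm high in all, about 0.2 kg. Grip the sleeve. Origin at the centre of its underside, z up
- socket: black impact socket standing upright: plain cylinder 44 mm diameter, 60 mm high, with a thin red band near the top, about 0.35 kg. Origin at the centre of its underside, z up
- bin_nuts: fixed open blue plastic parts bin for the nuts: 150 (x) by 170 (y) by 30 mm high outside, walls 5 mm, floor 5 mm thick, so 140 by 160 mm inside. On its +x side, at rim height, a ledge 32 mm deep and 120 mm long carries a small white picture card. Origin at the centre of the underside; x and y along its sides, z up
- bin_bushings: fixed open yellow plastic parts bin for the bushings: 150 (x) by 170 (y) by 30 mm high outside, walls 5 mm, floor 5 mm thick, so 140 by 160 mm inside. On its +x side, at rim height, a ledge 32 mm deep and 120 mm long carries a small white picture card. Origin at the centre of the underside; x and y along its sides, z up
- bin_socket: fixed open red plastic parts bin for the socket: 150 (x) by 170 (y) by 30 mm high outside, walls 5 mm, floor 5 mm thick, so 140 by 160 mm inside. On its +x side, at rim height, a ledge 32 mm deep and 120 mm long carries a small white picture card. Origin at the centre of the underside; x and y along its sides, z up
- tape: green roll of tape lying flat among the parts, 72 mm diameter, 24 mm high, open cardboard core. Not part of the job: leave it where it is. Origin at the centre of its underside
- tin: white tin with an orange lid, 62 mm diameter, 46 mm high. Not part of the job: leave it where it is. Origin at the centre of its underside

How it is judged:
By the outcome, as a careful person would: the job done as asked, in the order asked, and still so for the second after the job is handed in, with the robot touching nothing.
It also fails if it takes over 128 s, if anything falls off the work surface, if the arm or the gripper's body presses on something with over 40 N, if the wrist force passes 120 N, or if a joint passes its speed limit or range.

## Working session

There is one attempt and no reset: what is moved stays moved. The work goes in short steps, each a Python script; the robot and the scene stay as the last script left them, time stands still between calls to the robot, and variables do not carry over. Pictures are saved under pics/ and viewed, at most 14 in all, crops included, and the job is handed in when it is done.

```bash
ls; mkdir -p pics; python3 - <<'E'
from plant import r, vision, models, telemetry
import cv2
for c in ("top","scene"):
    im=vision.snapshot(c); cv2.imwrite(f"pics/{c}0.png",im[:,:,::-1])
    k=vision.get_calibration(c); print(c,k)
    for n in ["nut_steel","nut_brass","bushing_brass","bushing_steel","socket","bin_nuts","bin_bushings","bin_socket","tape","tin"]:
        print(n,[(d["at"] if isinstance(d["at"],list) else d["at"].round(3).tolist(),round(d["score"],2)) for d in models.mark_of(n,c)[:3]])
print(telemetry.current_t(), telemetry.current_tool_rot())
E
```

```text
pics
top {'fx': 396.7288572690757, 'fy': 396.7288572690757, 'cx': 255.6599780511081, 'cy': 190.27679253450634, 'position': array([4.90205851e-01, 1.17973673e-04, 1.14549455e+00]), 'orientation': array([ 0.02128719, -0.69724792,  0.71607616, -0.02504245])}
nut_steel [([0.4452, -0.0553, 0.001], 0.57)]
nut_brass [([0.4444, 0.0627, -0.0043], 0.64)]
bushing_brass [([0.4409, 0.156, -0.0018], 0.77)]
bushing_steel [([0.576, 0.1849, 0.0038], 0.66)]
socket [([0.4457, -0.159, -0.005], 0.8)]
bin_nuts [([0.4825, -0.3548, -0.0007], 0.96)]
bin_bushings []
bin_socket [([0.4477, 0.3728, 0.0027], 0.85), ([0.4414, 0.1555, 0.0017], 0.46)]
tape [([0.57, -0.1968, -0.0022], 0.83)]
tin [([0.7083, -0.215, -0.0011], 0.69)]
scene {'fx': 485.89688544254136, 'fy': 485.89688544254136, 'cx': 253.95448007336404, 'cy': 195.46065287970805, 'position': array([ 1.16930539, -0.45234392,  1.11865433]), 'orientation': array([-0.26391239,  0.8648867 ,  0.40632238, -0.13123783])}
nut_steel [([0.4478, -0.0525, -0.0036], 0.65)]
nut_brass [([0.4403, 0.0657, 0.0015], 0.63)]
bushing_brass [([0.4386, 0.1543, 0.0016], 0.56)]
bushing_steel [([0.5723, 0.1778, 0.0019], 0.61)]
socket [([0.4456, -0.1572, -0.0014], 0.71)]
bin_nuts [([0.4807, -0.3563, 0.0003], 0.65)]
bin_bushings [([0.6389, 0.0151, -0.0032], 0.59)]
bin_socket [([0.4506, 0.3678, 0.0009], 0.67)]
tape [([0.5717, -0.1963, -0.0048], 0.81)]
tin [([0.7117, -0.216, -0.0033], 0.78)]
1.1 [6.30217203e-05 9.88259182e-01 1.52786729e-01 2.72261049e-05]
```

```bash
python3 -c "
import cv2
for c in ('top','scene'):
    cv2.imwrite(f'pics/{c}0b.png',cv2.resize(cv2.imread(f'pics/{c}0.png'),(800,600),interpolation=cv2.INTER_CUBIC))"
```

```text
(no output)
```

View pics/top0b.png

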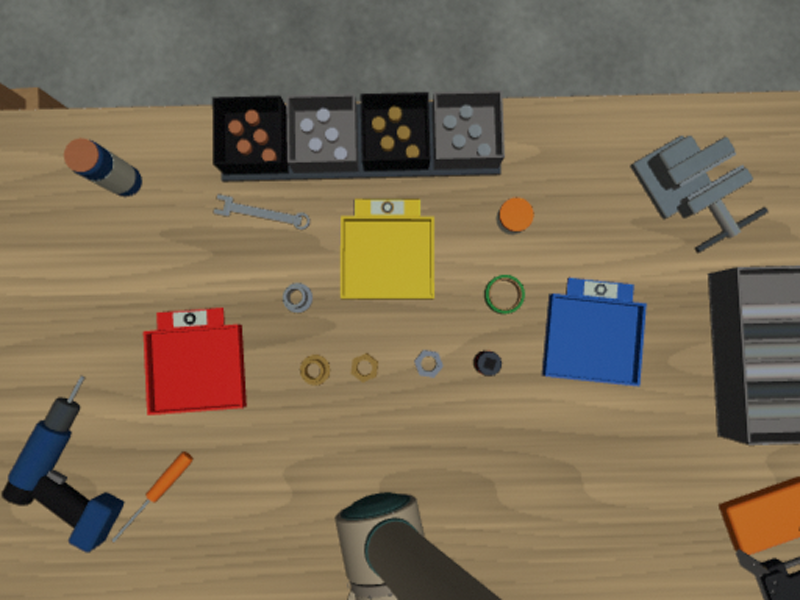

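View pics/scene0b.png

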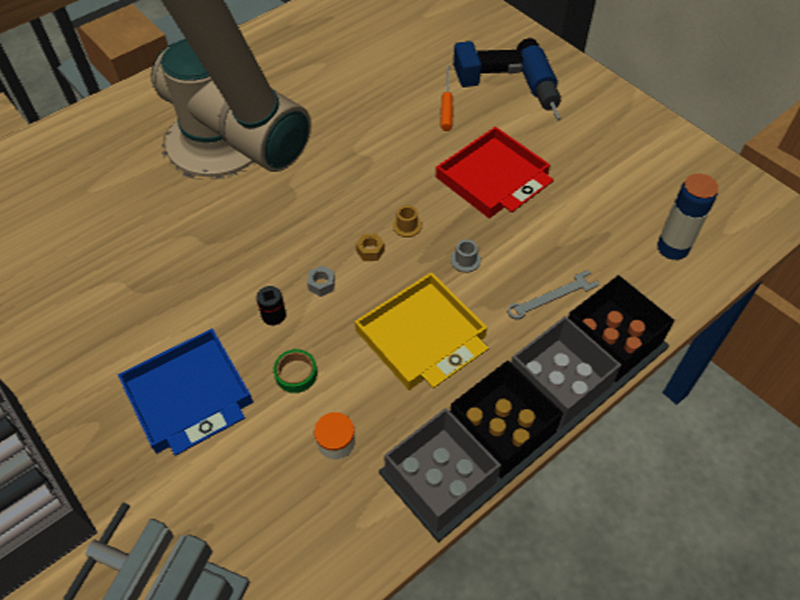

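The overview shows (top view, pixel positions at 800x600):
- **Bins:** red (195,365), yellow (388,258), blue (593,338).
- **Row at about y=365:** brass bushing (315), brass nut (365), steel nut (428), socket (487).
- **Elsewhere:** steel bushing (297,297), tape (505,294), tin (516,214).

These agree with the network marks. Next I'll take close wrist views from two places.

```bash
cat > h.py <<'E'
from plant import r, gripper_to, inverse_kinematics, vision, models, telemetry
import numpy as np, cv2
from scipy.spatial.transform import Rotation as Ro
def down(close):  # tool down, closing along world angle `close` (rad), mod pi
    a=(close+np.pi/2)/2; return np.array([0,np.cos(a),np.sin(a),0])
def calib(c):
    k=vision.get_calibration(c); return k,Ro.from_quat(np.roll(k["orientation"],-1)).as_matrix()
def proj(k,R,p):
    c=R.T@(np.asarray(p)-k["position"]); return np.array([k["fx"]*c[0]/c[2]+k["cx"],k["fy"]*c[1]/c[2]+k["cy"]])
def ray(k,R,uv):
    d=R@np.array([(uv[0]-k["cx"])/k["fx"],(uv[1]-k["cy"])/k["fy"],1]); return d/np.linalg.norm(d)
def onplane(k,R,uv,z):
    d=ray(k,R,uv); p=k["position"]; return (p+d*(z-p[2])/d[2])
def best_close(p,c):
    """pick of the half-turn equivalents with the last joint nearest its middle"""
    o=[(abs(q[5]),cc) for cc in (c,c+np.pi,c-np.pi) if (q:=inverse_kinematics(p,down(cc))) is not None]
    return min(o)[1]
E
python3 - <<'E'
from h import *
import pickle
k,R=calib("wrist"); print(k, R[:,2], telemetry.current_ee_pos())
V=[]
for i,(x,y) in enumerate([(0.42,-0.06),(0.42,0.08),(0.45,0.16)]):
    p=[x,y,0.30]; r.move_to(p,down(best_close(p,0)))
    k,R=calib("wrist"); im=vision.snapshot("wrist"); cv2.imwrite(f"pics/w{i}.png",im[:,:,::-1])
    regs={}
    for n in ["nut_steel","nut_brass","bushing_brass","bushing_steel","socket"]:
        g=models.regions_of(n,"wrist")[:2]; regs[n]=[(d["score"],d["pixels"]) for d in g]
        for d in g:
            v,u=np.nonzero(d["pixels"]); print(i,n,round(d["score"],2),len(u),u.min(),u.max(),v.min(),v.max(),onplane(k,R,(u.mean(),v.mean()),0.02).round(4))
    V.append((k,R,im,regs))
pickle.dump(V,open("V.pkl","wb")); print(telemetry.current_t(),telemetry.current_joints(),k["position"])
cv2.imwrite("pics/wm.png",cv2.resize(np.vstack([np.hstack([V[0][2],V[1][2]]),np.hstack([V[2][2],V[2][2]*0])]),(800,600))[:,:,::-1])
E
```

```text
{'fx': 315.3546461576941, 'fy': 315.3546461576941, 'cx': 252.08554586830073, 'cy': 189.93108409894174, 'position': array([ 0.24640093, -0.5257388 ,  0.38442508]), 'orientation': array([ 0.10592885,  0.80008431, -0.58533614, -0.07762591])} [-0.24822251 -0.07862953 -0.96550659] [ 0.17366535 -0.54819201  0.23050915]
0 nut_steel 0.63 705 254 289 137 173 [ 0.4475 -0.0535  0.02  ]
0 nut_brass 0.64 898 250 289 46 87 [0.4432 0.0632 0.02  ]
0 bushing_brass 0.93 449 248 287 0 14 [0.4401 0.1322 0.02  ]
0 socket 0.6 1178 255 287 208 251 [ 0.4482 -0.164   0.02  ]
1 nut_steel 0.85 851 254 287 228 265 [ 0.4482 -0.0505  0.02  ]
1 nut_brass 0.79 731 250 286 155 190 [0.4436 0.0629 0.02  ]
1 bushing_brass 0.81 1015 247 287 85 125 [0.4407 0.1542 0.02  ]
1 bushing_steel 0.82 1392 346 391 61 103 [0.5712 0.1836 0.02  ]
1 socket 0.69 234 255 280 290 337 [ 0.4465 -0.1407  0.02  ]
2 nut_steel 0.63 641 235 266 275 300 [ 0.4487 -0.0412  0.02  ]
2 nut_brass 0.78 837 230 265 207 242 [0.4434 0.0649 0.02  ]
2 bushing_brass 0.7 902 227 263 144 181 [0.4413 0.1565 0.02  ]
2 bushing_steel 0.71 1131 321 361 123 161 [0.5717 0.1859 0.02  ]
2 socket 0.85 1052 236 263 335 374 [ 0.4472 -0.1663  0.02  ]
5.0333 [ 1.94130110e-01  9.22617689e-02  1.56915246e+00 -2.81715321e-04
  1.47987045e+00  1.95646354e-01] [0.45047063 0.23567872 0.453457  ]
```

View pics/wm.png

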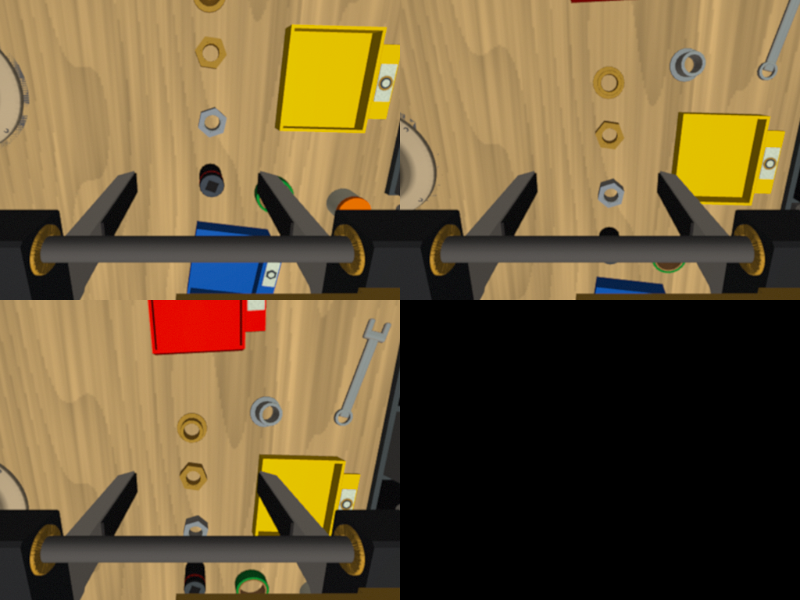

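Wrist views (800x600 mosaic) show:
- **View 0:** brass nut (210,52), steel nut (212,122), socket (211,181), yellow bin (330,78).
- **View 1:** brass bushing (609,82), steel bushing (687,65), both nuts.
- **View 2:** red bin partly in view (198,325).

I'll add views for the blue and red bins and the socket, then fit silhouettes across views for position, yaw and height.

```bash
cat > fit.py <<'E'
from h import *
import pickle
from scipy.optimize import minimize
def circ(rad,z,n=40,ph=0):
    t=np.arange(n)*2*np.pi/n+ph; return np.c_[rad*np.cos(t),rad*np.sin(t),np.full(n,z)]
def model(n,h):
    if n.startswith("nut"): return np.vstack([circ(.02656,z,6,np.pi/6) for z in (0,h)])
    if n.startswith("bush"): return np.vstack([circ(.028,0),circ(.028,.006),circ(.02,h)])
    if n=="socket": return np.vstack([circ(.022,0),circ(.022,h)])
    b=np.array([(x,y,z) for x in(-.075,.075) for y in(-.085,.085) for z in(0,h)])
    l=np.array([(x,y,h) for x in(.075,.107) for y in(-.06,.06)])
    return [b,l]
S=8
def fit(n,obs,p0):  # obs: list of (k,R,mask); params x,y,yaw,h
    O=[]
    for k,R,m in obs:
        nl,lab,st,_=cv2.connectedComponentsWithStats(m.astype(np.uint8)); m=lab==1+np.argmax(st[1:,4])
        c=max(cv2.findContours(m.astype(np.uint8),cv2.RETR_EXTERNAL,cv2.CHAIN_APPROX_NONE)[0],key=len)
        f=np.zeros(m.shape,np.uint8); cv2.fillPoly(f,[c],1)
        O.append((k,R,f))
    def cost(p):
        P=model(n,p[3]); P=P if isinstance(P,list) else [P]
        c,s=np.cos(p[2]),np.sin(p[2]); M=np.array([[c,-s,0],[s,c,0],[0,0,1]]); tot=0
        for k,R,f in O:
            g=np.zeros((384*4,512*4),np.uint8)
            for Q in P:
                uv=np.array([proj(k,R,M@q+[p[0],p[1],0]) for q in Q])
                h=cv2.convexHull(((uv*4+1.5)*256).astype(np.int32)); cv2.fillConvexPoly(g,h,1,shift=8)
            a=cv2.resize(g.astype(np.float32),(512,384),interpolation=cv2.INTER_AREA)
            tot+=np.minimum(a,f).sum()/np.maximum(a,f).sum()
        return 1-tot/len(O)
    best=None
    yaws=np.radians([-20,0,20]) if n.startswith("nut") else [0]
    for y0 in yaws:
        x0=np.array([p0[0],p0[1],y0,p0[2]])
        sx=np.vstack([x0]+[x0+d for d in np.diag([.006,.006,.2,.008])])
        o=minimize(cost,x0,method="Nelder-Mead",options=dict(initial_simplex=sx,maxiter=120,xatol=1e-4,fatol=1e-5))
        if best is None or o.fun<best.fun: best=o
    return best
E
python3 - <<'E'
from fit import *
V=pickle.load(open("V.pkl","rb"))
names=["nut_steel","nut_brass","bushing_brass","bushing_steel","socket","bin_nuts","bin_bushings","bin_socket"]
for i,(x,y) in enumerate([(0.42,0.22),(0.42,0.30),(.42,.0),(.42,-.18),(0.42,-0.42),(0.42,-0.48)]):
    p=[x,y,0.30]; r.move_to(p,down(best_close(p,0)))
    k,R=calib("wrist"); im=vision.snapshot("wrist")
    V.append((k,R,im,{n:[(d["score"],d["pixels"]) for d in models.regions_of(n,"wrist")[:1]] for n in names}))
for c in ("top","scene"):   # arm is aside again
    k,R=calib(c); im=vision.snapshot(c)
    V.append((k,R,im,{n:[(d["score"],d["pixels"]) for d in models.regions_of(n,c)[:1]] for n in names}))
pickle.dump(V,open("V.pkl","wb"))
p0=dict(nut_steel=(.446,-.054,.02),nut_brass=(.443,.063,.02),bushing_brass=(.44,.156,.035),bushing_steel=(.573,.182,.035),socket=(.446,-.159,.05),
 bin_nuts=(.481,-.355,.03),bin_bushings=(.639,.015,.03),bin_socket=(.449,.37,.03))
import sys
for n in names:
    obs=[];ids=[]
    for i,(k,R,im,g) in enumerate(V):
        if not g.get(n): continue
        m=g[n][0][1]; v,u=np.nonzero(m)
        wr=i<9
        if g[n][0][0]<.4 or len(u)<50 or v.min()<2 or v.max()>381 or u.min()<2 or u.max()>509: continue
        # reject when a rough model projection reaches the gripper region
        uv=proj(k,R,(p0[n][0],p0[n][1],.02))
        if np.linalg.norm(uv-(u.mean(),v.mean()))>15: continue
        if wr and v.max()>290: continue
        obs.append((k,R,m)); ids.append(i)
    o=fit(n,obs,p0[n]); print(n,ids,o.x[:2].round(4),"yaw",np.degrees(o.x[2]).round(1),"h",o.x[3].round(4),"iou",round(1-o.fun,3))
print(telemetry.current_t())
cv2.imwrite("pics/wm2.png",cv2.resize(np.vstack([np.hstack([V[3][2],V[4][2]]),np.hstack([V[6][2],V[7][2]])]),(800,600))[:,:,::-1])
E
```

```text
nut_steel [0, 1, 5, 9, 10] [ 0.4475 -0.0544] yaw -10.9 h 0.0228 iou 0.891
nut_brass [0, 1, 2, 3, 10] [0.4438 0.0619] yaw 21.1 h 0.0222 iou 0.935
bushing_brass [1, 2, 3, 4, 5, 9, 10] [0.4409 0.1534] yaw 12.3 h 0.0381 iou 0.922
bushing_steel [1, 2, 4, 9] [0.5745 0.1836] yaw 5.5 h 0.0378 iou 0.727
socket [0, 6, 9, 10] [ 0.4463 -0.1592] yaw 5.7 h 0.0552 iou 0.881
bin_nuts [7, 9, 10] [ 0.4825 -0.3568] yaw -7.4 h 0.0289 iou 0.966
bin_bushings [5, 9, 10] [0.6416 0.0145] yaw -1.7 h 0.0265 iou 0.965
bin_socket [4, 10] [0.4488 0.3689] yaw 2.6 h 0.0273 iou 0.978
12.625
```

View pics/wm2.png

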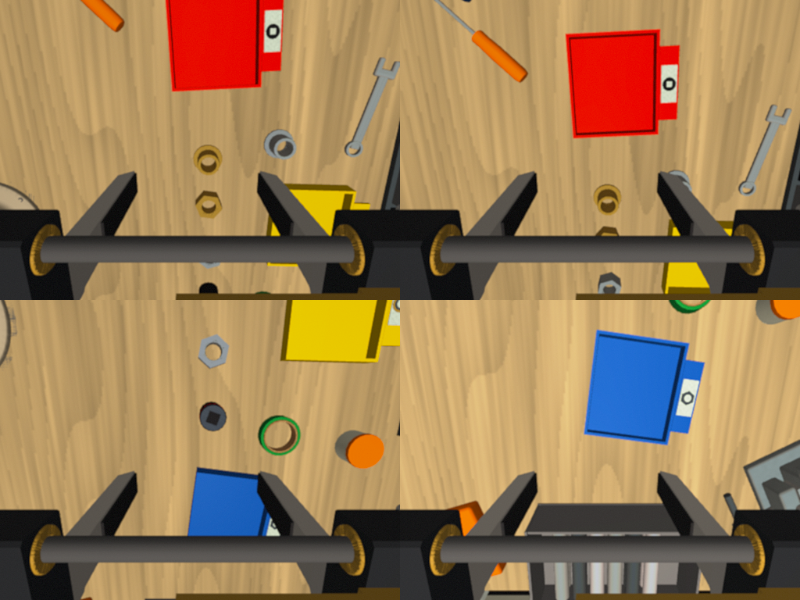

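The fits hold up against the text: nuts about 22 mm high, bushings 38, socket 55, bin rims 27–29, all within error. The picture shows the red bin at (615,82), the blue bin at (640,386) turned about −7°, and the socket clear at (212,417). I'll recheck the nut yaws and the steel bushing on clean views.

```bash
python3 - <<'E'
from fit import *
V=pickle.load(open("V.pkl","rb"))
for n,ids,p0 in [("nut_steel",(0,6),(.4475,-.054,.022)),("nut_steel",(0,1,5,6),(.4475,-.054,.022)),("nut_brass",(0,1),(.4438,.0619,.022)),("bushing_steel",(1,2,3),(.5725,.1836,.038)),("bushing_steel",(1,2),(.5725,.1836,.038))]:
    ids=[i for i in ids if V[i][3].get(n)]
    o=fit(n,[(V[i][0],V[i][1],V[i][3][n][0][1]) for i in ids],p0); print(n,ids,o.x[:2].round(4),np.degrees(o.x[2]).round(1),o.x[3].round(4),round(1-o.fun,3))
C=[]
for i,n in [(0,"nut_steel"),(6,"nut_steel"),(1,"nut_brass"),(0,"nut_brass")]:
    k,R,im,_=V[i]; u,v=proj(k,R,(.4475,-.0544,.01) if "st" in n else (.4438,.0619,.01)).astype(int)
    C.append(cv2.resize(im[max(v-30,0):max(v-30,0)+60,u-30:u+30],(200,200),interpolation=cv2.INTER_CUBIC))
cv2.imwrite("pics/c.png",np.hstack(C)[:,:,::-1])
E
```

```text
nut_steel [0, 6] [ 0.4481 -0.0549] 49.6 0.0161 0.482
nut_steel [0, 1, 5, 6] [ 0.4482 -0.0542] -10.4 0.0223 0.715
nut_brass [0, 1] [0.4437 0.0622] 20.8 0.0207 0.954
bushing_steel [1, 2] [0.576  0.1836] 6.1 0.0345 0.958
bushing_steel [1, 2] [0.576  0.1836] 6.1 0.0345 0.958
```

View pics/c.png

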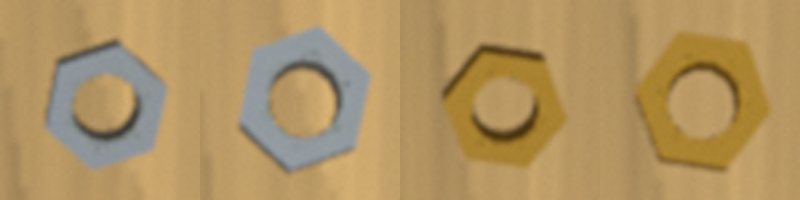

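The crops confirm it: the steel nut's right flat faces about −11° (second crop, edge (368,72)–(352,150)), and the brass nut's about +20° (fourth crop, edge (745,45)–(768,108)). I'll place the nuts now.

```bash
cat > act.py <<'E'
from h import *
B=dict(blue=(.4825,-.3568,-7.4),yellow=(.6416,.0145,-1.7),red=(.4488,.3689,2.6))
UP=0.15
def pick(x,y,close,z,width,op=0.075):
    gripper_to(op); c=best_close([x,y,UP],np.radians(close)); 
    r.move_to([x,y,UP],down(c))
    if r.move_l([x,y,z],vel=.12,guard=8): print("contact early",telemetry.current_ee_pos())
    gripper_to(width-.012,25); print("opening",telemetry.current_opening(),"force",telemetry.current_finger_force())
    r.move_l([x,y,UP],vel=.2); w=telemetry.current_opening(); print("lifted opening",w)
    return abs(w-width)<.004
def place(bin,off,z,op=0.07):
    bx,by,a=B[bin]; a=np.radians(a); x,y=bx-np.sin(a)*off,by+np.cos(a)*off
    c=best_close([x,y,UP],a); r.move_to([x,y,UP],down(c)); print("carrying",telemetry.current_opening())
    r.move_l([x,y,z+.015],vel=.15); g=r.move_l([x,y,z+.002],vel=.03,guard=5)
    print("touch",g,telemetry.current_ee_pos().round(4)); gripper_to(op); r.move_l([x,y,UP],vel=.2); print("t",telemetry.current_t())
E
python3 - <<'E'
from act import *
if pick(.4478,-.0544,-10.6,.028,.046):
    place("blue",38,.033)
    if pick(.4438,.0620,21,.028,.046): place("blue",-38,.033)
cv2.imwrite("pics/after_nuts.png",vision.snapshot("wrist")[:,:,::-1])
E
```

```text
opening 0.04567664818205853 force 24.98912662267685
lifted opening 0.045700880069087506Traceback (most recent call last):
  File "<stdin>", line 3, in <module>
  File "act.py", line 13, in place
    c=best_close([x,y,UP],a); r.move_to([x,y,UP],down(c)); print("carrying",telemetry.current_opening())
  File "h.py", line 17, in best_close
    return min(o)[1]
           ~~~^^^
ValueError: min() iterable argument is empty
```

```bash
python3 - <<'E'
from act import *
print(telemetry.current_joints().round(3))
for z in (.15,.2,.3):
  for a in (-187,-7,0,30,60,90,120,150,173,180): 
    q=inverse_kinematics([.4874,-.3191,z],down(np.radians(a))); print(z,a,None if q is None else q.round(2))
E
```

```text
[-0.275  0.155  1.886  0.     1.103 -0.09 ]
0.15 -187 [-0.7   0.34  1.62 -0.    1.18  2.56]
0.15 -7 [-0.7   0.34  1.62 -0.    1.18 -0.58]
0.15 0 [-0.7   0.34  1.62 -0.    1.18 -0.7 ]
0.15 30 [-0.7   0.34  1.62 -0.    1.18 -1.22]
0.15 60 [-0.7   0.34  1.62 -0.    1.18 -1.75]
0.15 90 [-0.7   0.34  1.62 -0.    1.18 -2.27]
0.15 120 None
0.15 150 None
0.15 173 [-0.7   0.34  1.62 -0.    1.18  2.56]
0.15 180 [-0.7   0.34  1.62 -0.    1.18  2.44]
0.2 -187 [-0.7   0.31  1.54 -0.    1.3   2.56]
0.2 -7 [-0.7   0.31  1.54 -0.    1.3  -0.58]
0.2 0 [-0.7   0.31  1.54 -0.    1.3  -0.7 ]
0.2 30 [-0.7   0.31  1.54 -0.    1.3  -1.22]
0.2 60 [-0.7   0.31  1.54 -0.    1.3  -1.75]
0.2 90 [-0.7   0.31  1.54 -0.    1.3  -2.27]
0.2 120 None
0.2 150 None
0.2 173 [-0.7   0.31  1.54 -0.    1.3   2.56]
0.2 180 [-0.7   0.31  1.54 -0.    1.3   2.44]
0.3 -187 [-0.7   0.26  1.36 -0.    1.52  2.56]
0.3 -7 [-0.7   0.26  1.36 -0.    1.52 -0.58]
0.3 0 [-0.7   0.26  1.36 -0.    1.52 -0.7 ]
0.3 30 [-0.7   0.26  1.36 -0.    1.52 -1.22]
0.3 60 [-0.7   0.26  1.36 -0.    1.52 -1.75]
0.3 90 [-0.7   0.26  1.36 -0.    1.52 -2.27]
0.3 120 None
0.3 150 None
0.3 173 [-0.7   0.26  1.36 -0.    1.52  2.56]
0.3 180 [-0.7   0.26  1.36 -0.    1.52  2.44]
```

The pose is reachable. The fault is mine: I passed the offset in mm instead of m. Fixing that and continuing with the nut still held.

```bash
python3 - <<'E'
from act import *
print(telemetry.current_opening())
place("blue",.038,.033)
if pick(.4438,.0620,21,.028,.046): place("blue",-.038,.033)
p=[.42,-.44,.30]; r.move_to(p,down(best_close(p,0)))
cv2.imwrite("pics/after_nuts.png",vision.snapshot("wrist")[:,:,::-1])
E
```

```text
0.045700880069087506
carrying 0.045962457141120454
touch False [ 0.4873 -0.3191  0.0348]
t 21.05
opening 0.04581093249999338 force 24.999909102916718
lifted opening 0.04584003017907922
carrying 0.04557633897507997
touch False [ 0.4775 -0.3945  0.0348]
t 29.6833
```

View pics/after_nuts.png

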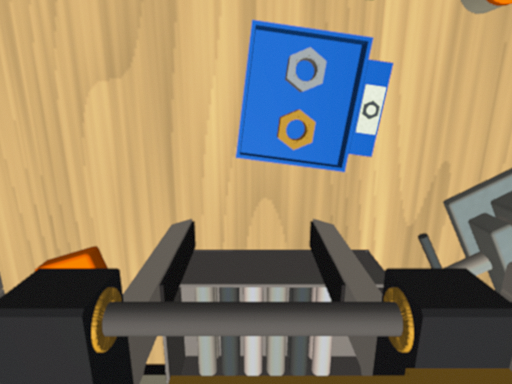

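Both nuts lie flat in the blue bin, at (306,69) and (297,130). Next come the bushings and the socket, lowering all the way to contact.

```bash
sed -i 's/z+.002\]/z-.001]/' act.py; python3 - <<'E'
from act import *
ok=pick(.4409,.1536,0,.035,.040)
if ok:
    place("yellow",-.038,.040); ok=pick(.5755,.1836,0,.035,.040)
if ok:
    place("yellow",.038,.040); ok=pick(.4463,-.1592,0,.042,.044)
if ok: place("red",0,.047)
p=[.42,-.44,.30]; r.move_to(p,down(best_close(p,0)))
for c in ("top","scene"): 
    cv2.imwrite(f"pics/{c}1.png",cv2.resize(vision.snapshot(c),(800,600),interpolation=cv2.INTER_CUBIC)[:,:,::-1])
    for n in ("tape","tin","socket"): print(n,[d["at"] for d in models.mark_of(n,c)[:1]])
print(telemetry.current_t())
E
```

```text
opening 0.03917451933448908 force 25.0003354344517
lifted opening 0.038899643934239704
carrying 0.03940998070858924
touch True [ 0.6404 -0.0236  0.04  ]
t 39.15
opening 0.03904216854340004 force 24.999422914115712
lifted opening 0.038753179342440484
carrying 0.03877861292814189
touch True [0.6426 0.0524 0.04  ]
t 46.1417
opening 0.04347605657907645 force 25.000962501489994
lifted opening 0.04382390192336483
carrying 0.04360035155455245
touch True [0.4488 0.3689 0.0472]
t 54.3417
tape [[0.4517, 0.3693, -0.0008]]
tin [[0.7095, -0.2141, 0.0013]]
socket [[0.4492, 0.3714, 0.0048]]
tape [[0.5705, -0.1954, -0.0047]]
tin [[0.7115, -0.2186, -0.0045]]
socket [[0.4501, 0.3696, 0.0041]]
57.6333
```

View pics/scene1.png

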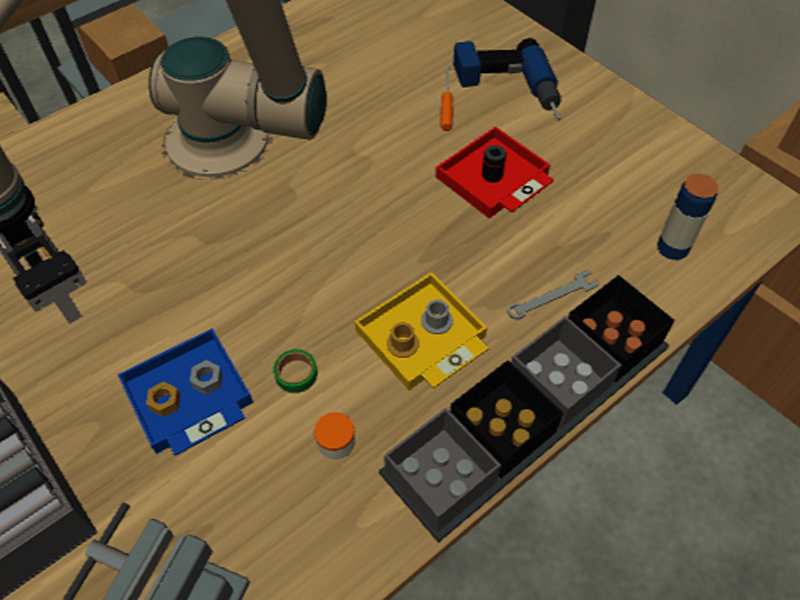

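View pics/top1.png

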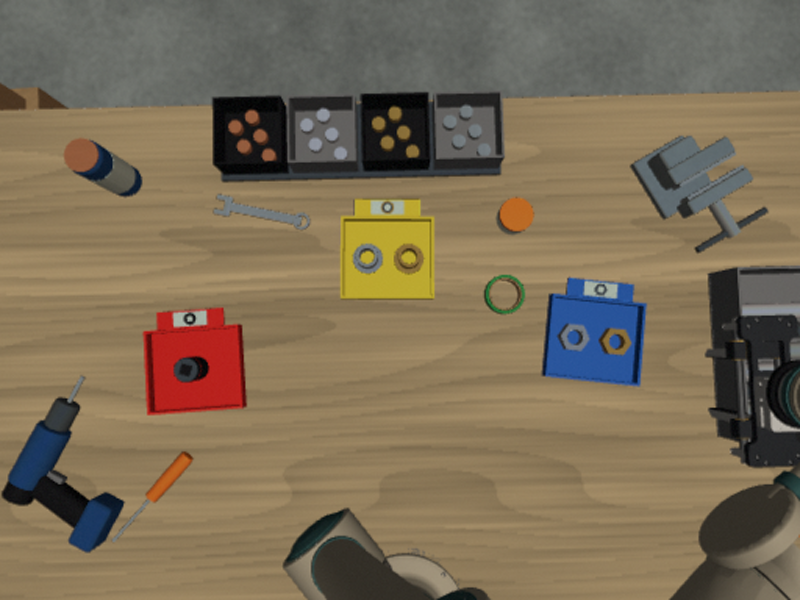

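The two pictures show every part flat and upright in its bin: nuts in blue (575,337) and (615,341), bushings in yellow (368,258) and (409,258), and the socket in red (190,369). The tape (505,294) and tin (516,214) are at the same pixels as before. The top-view network's tape hit at the red bin is a false report. The arm is clear.

```bash
python3 -c "
from plant import r
print(r.sign_off())"
```

```text
the job is handed in; nothing more can be done
None
```

The job is handed in at about 58 s of the 128 s allowed: both nuts are in the blue bin, both bushings in the yellow and the socket in the red, all flat and the same way up, with the tape and tin where they were.

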